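Store a fragile carton in the tray unit

TASK

Pull the storage unit's tray all the way out and push the fragile white carton gently sideways from the loading shelf until it stands wholly on the tray: do not grip, lift or tip it, and never press or knock it with more than about 10 N. Then slide the tray fully shut with the carton in it and turn the latch on the unit's front down until it lies level across the tray front. Leave the other things on the bench where they are.

Things in the scene. Friction and masses are not known exactly. Their poses are not given: they have to be found in the camera images.
- unit: grey fixed storage unit, 144 mm wide, 155 mm deep, 93 mm high, turned up to 0.2 rad about z. Origin: on the bench (z 0) under the middle of the tray opening, in the plane of the front face. x points into the unit (away from the robot), y left, z up. Side walls 18 mm thick, inner faces at y -54 and +54 mm; opening 85 mm high.
- shelf_center (a point): middle of the flat top of the fixed loading shelf, in front of the unit on its right: 131 mm along the unit's x, 170 mm along its y, top 14 mm above the bench, no rims. Lies 69.5 mm in front of and 138 mm to the right of the unit's origin.
- tray (a joint): aluminium tray that slides out of the unit along the unit's -x: 0 = fully shut, 0.135 m = fully out (stop). Stays where left; about 2 N moves it. Starts partly out, at 0.03 to 0.07 m. When fully out its floor stands beside the loading shelf, 1 mm of gap between them. No spring, no catch.
- tray_floor (a point): middle of the tray floor's upper face, 13 mm above the bench (1 mm lower than the shelf); unit's axes, moves with the tray. Floor: 115 mm along x between the front panel (8 mm thick, top 83 mm above the bench) and a back wall (top at 37 mm); y from -52 mm to the left wall's face at +46 mm (top at 37 mm). No wall on the right, towards the shelf.
- tray_handle (a point): middle of the tray's pull handle: round dark bar 12 mm thick, 80 mm long along the unit's y, its axis 50 mm above the bench and 58 mm in front of the tray's front panel (52 mm free gap behind it); can be pinched or hooked from above. Moves with the tray.
- latch (a joint): flat steel turn-latch on the front of the unit's left side wall, turning about the unit's x axis: 0 = pointing straight up (open), 1.571 rad = level, pointing right across the tray front (closed, stop). Starts at 0 to 0.3. Stiff pivot (about 1 N at its end), stays where left.
- latch_pivot (a point): centre of the latch bar at its pivot: 63 mm left of the unit's middle, 70 mm above the bench, 8 mm in front of the front face. The bar is 8 mm thick (along x), 12 mm wide, and ends 56 mm from the pivot.
- latch_end (a point): on the latch bar's centre line 48 mm from the pivot, where a 12 mm thick black stud sticks out 17 mm to the front (towards the robot) from here.
- carton_center (a point): centre of the fragile carton: plain white cardboard cube-like box, 62 x 62 mm and 58 mm high, about 0.09 kg, loose, standing on the loading shelf (base 29 mm below this point); sides nearly parallel to the unit's (within 0.2 rad). Axes x, y along its sides, z up.
- carton: the same carton; origin at the centre of its underside, axes as above
- mouse_center (a point): centre of a black computer mouse, 108 x 62 mm, 36 mm high; bystander
- stamp_center (a point): centre of a hand stamp, 30 x 52 mm, 80 mm high, standing upright; bystander to the right of the unit, behind the loading shelf
- brown_box_center (a point): centre of a brown small carton, 95 x 62 x 48 mm high; bystander
Things that resemble listed ones, but are neither listed nor needed, are in the scene too. There is more than one size of the carton; the job needs the larger.

How it is judged:
By the outcome, as a careful person would: the job done as asked, in the order asked, and still so for the second after the job is handed in, with the robot touching nothing.
It also fails if it takes over 67 s, if anything falls off the work surface, if the arm or the gripper's body presses on something with over 40 N, if the wrist force passes 120 N, or if a joint passes its speed limit or range.

ROBOT

A 7-joint arm with a two-finger parallel gripper is mounted at the origin on a cart in front of the work surface, level with it; the furniture and walls round the work are solid. World frame = base frame: x ahead of the robot, y to its left, z up, the work surface at z = 0. Lengths are in m, angles in degrees, forces in N, time in s.
With the tool pointing down it reaches from about 0.425 to 1.025 m from the base axis. Payload 9.4 kg.
Tool frame: the origin (TCP) lies at the very end of the fingers, on their centre line; the grasp point (between the pads) lies pinch_z behind it (pinch_z is the distance from the TCP to the grasp point, in m); z points along the fingers, y is the direction in which the jaws open and shut (so a half turn about z gives the same grasp; the last joint's range is limited). The gripper opens to 93 mm and grips with 3 to 60 N. Pads are 15 mm wide; open, the fingers measure 128 mm over their backs; the gripper's body (75 mm by 188 mm) begins 65 mm behind the grasp point.
Start: joints at [62.527, 34.337, -0.143, 91.639, 0.103, 54.024, -4.572], TCP at [0.284, -0.667, 0.219] pointing down, gripper open.
Joint ranges: [-147.43, 147.43], [-19.82, 112.94], [-74.19, 73.91], [6.32, 146.72], [-59.91, 239.91], [6.04, 106.73], [-150.56, 150.56]. Speed limits (degrees/s): [127.2, 127.2, 172.46, 172.46, 180, 180, 180].

INTERFACE

Orientations are given as [roll, pitch, yaw] about the fixed x, y, z axes, in that order (R = Rz(yaw) Ry(pitch) Rx(roll)).
In Python, from plant import * gives the robot as it stands. The module is installed in compiled form; this text tells all that it offers.
- The arm moves only by the shell command python3 -m creep 'ROWS' [OPENING] [FORCE]. ROWS is JSON, a list of rows, each an object with "offset": the shift along the world's x, y, z in mm, a list of three; "spin": the turn about the world's z in degrees. In form: [{"offset": [dx, dy, dz], "spin": spin}, ...]. A call has 1 to 20 rows; each row is the pose to reach, as a shift and turn from the pose commanded when the call began; what a row does not reach only later rows make up. A row lasts 1/12 s, in which the tool goes at most 41.7 mm and 7.16 degrees, less where a joint would pass 70% of its speed; a pose out of reach is approached as far as the arm can. A call with a gripper value outside its range is refused whole. OPENING is the opening, from -1 (shut) to 1 (fully open), set as the call begins (- or left out, the last holds). The fingers move at their own pace and stop on an object; FORCE is the grip in N (left out, the last holds). Time passes only in rows, so rows that repeat a pose let the fingers close. It gives the time, the measured TCP pose, the force and the opening at its end, in the units of the state.
- get_obs(): the state, without advancing time (a new reading comes with each control period).
- capture(name): name is "scene" or "side" or "wrist"; returns a dict with "color" (384x512x3 uint8, red, green, blue), "z_map" (384x512 float32, m along the optical axis (not along the pixel's ray), 0 where there is no reading), "mtx" (3x3 intrinsics, pixels), "dist" ([k1, k2, p1, p2, k3] as OpenCV has them; the pictures are not rectified), "R" (3x3) and "t" (3): a world point X has camera coordinates R X + t. Camera axes: x right, y down, z forward; pixel columns grow to the right and rows downward; lengths in m; the calibration is good to about 2 mm. A picture is of the moment at which its call begins.
- finish_job(): hands the job in, once; it reports no verdict.
The state is a dict: "time": time; "joints": joint angles; "joint_velocities": joint speeds; "joint_efforts": joint torques, N m; "eef_pos": TCP position; "tool_rot": TCP orientation; "ft_force": force on the tool from outside, world axes, zero at the start; "moment": the same for the moment, N m; "finger_gap": finger opening in m.
Only numpy, scipy, OpenCV 4.12 (cv2) and the standard library are available. Lean on these libraries where they do the work, as an engineer would, in place of code of your own. Each camera call takes 0.05 s, during which the arm holds its last target.

## Working session

There is one attempt and no reset: what is moved stays moved. The work goes in short steps, Python scripts to look and compute and a shell command to move; the robot and the scene stay as the last step left them, time stands still between calls to the robot, and variables do not carry over. Pictures are saved under pics/ and viewed, and the job is handed in when it is done.

```bash
mkdir -p pics; ls; cat > h.py <<'E'
from plant import *
import numpy as np, cv2
def save(c,fn): cv2.imwrite('pics/'+fn,cv2.cvtColor(c['color'],cv2.COLOR_RGB2BGR))
def world(c):
    h,w=c['z_map'].shape
    uu,vv=np.meshgrid(np.arange(w),np.arange(h))
    p=np.stack([uu,vv],-1).reshape(-1,1,2).astype(np.float64)
    n=cv2.undistortPoints(p,np.array(c['mtx'],float),np.array(c['dist'],float)).reshape(h,w,2)
    z=c['z_map'].astype(float)
    X=np.dstack([n[...,0]*z,n[...,1]*z,z])
    W=(X-np.array(c['t']))@np.array(c['R'])
    W[z==0]=np.nan
    return W
E
python3 - <<'E'
from h import *
o=get_obs();print(o)
for n in ['scene','side','wrist']:
    c=capture(n);save(c,n+'0.png');np.save(n+'0.npy',world(c))
    print(n,-np.array(c['R']).T@np.array(c['t']))
E
```

```text
pics
{'time': 0.0, 'joints': array([62.52676991, 34.38357399, -0.14640667, 91.67894753,  0.10311372,
       54.02268767, -4.57115028]), 'joint_velocities': array([ 0.09694119,  0.0077798 ,  0.0240818 ,  0.00536604,  0.12218963,
        0.04940222, -0.04209546]), 'joint_efforts': array([ 1.12045766e-04, -7.65068865e+01,  1.49691615e+00, -2.52355421e+01,
       -5.25481033e-02,  1.69094017e-02,  1.56437322e-04]), 'eef_pos': array([ 0.28400609, -0.66655319,  0.21778403]), 'tool_rot': array([-1.79915246e+02,  7.45281343e-03,  2.30836103e+01]), 'ft_force': array([ 0.32568137, -0.37359174,  0.04286996]), 'moment': array([-0.01673872, -0.03551777, -0.00605858]), 'finger_gap': 0.09268879756659124}
scene [0.37345903 0.49116733 0.87290167]
side [0.32374216 0.63770933 0.80118939]
wrist [ 0.35910376 -0.63439196  0.38450031]
```

View pics/scene0.png

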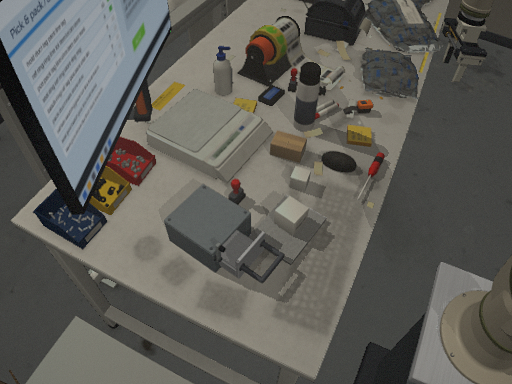

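View pics/side0.png

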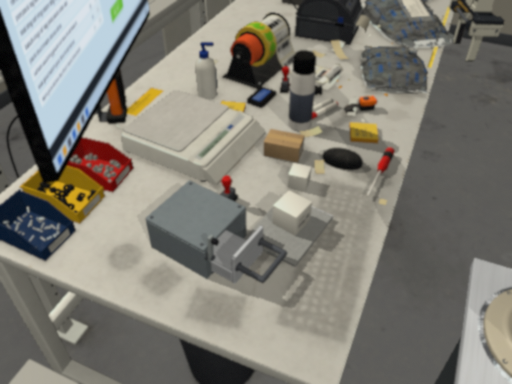

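View pics/wrist0.png

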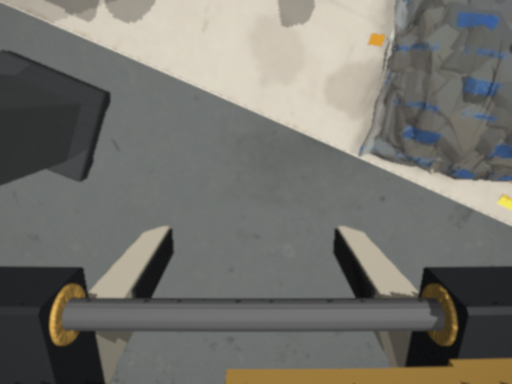

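The scene view shows the unit's grey top at about (208,220), with the tray and handle at (250,255). Two white boxes could be the carton: A at (291,213), on the grey shelf, and B at (300,177), smaller and on the bench. A fits because it is the larger and stands on the shelf. A crop and sizes will confirm.

```bash
python3 - <<'E'
from h import *
im=cv2.imread('pics/scene0.png')
cv2.imwrite('pics/crop0.png',cv2.resize(im[150:310,150:350],None,fx=4,fy=3.75*4/3.75,interpolation=cv2.INTER_CUBIC)[:600])
W=np.load('scene0.npy')
def rect(m,name):
    p=W[m][:,:2].astype(np.float32)
    r=cv2.minAreaRect(p);print(name,m.sum(),r,np.nanmedian(W[m][:,2]))
    return r
def comp(z0,z1,seed):
    m=((W[...,2]>z0)&(W[...,2]<z1)).astype(np.uint8)
    n,l=cv2.connectedComponents(m); 
    return l==l[seed[1],seed[0]]
for s in [(208,215),(291,208),(300,173),(250,262),(285,240),(250,245),(242,250),(236,184)]: print(s,W[s[1],s[0]])
rect(comp(.087,.1,(208,215)),'unit')
rect(comp(.066,.08,(291,208)),'cartonA')
z=W[173,300,2];rect(comp(z-.006,z+.006,(300,173)),'B')
rect(comp(.008,.02,(285,240)),'shelf')
E
```

```text
(208, 215) [0.71310017 0.03738311 0.09275084]
(291, 208) [ 0.54825273 -0.08660342  0.07161062]
(300, 173) [ 0.57931655 -0.22922386  0.04404913]
(250, 262) [0.58338612 0.07141149 0.02280001]
(285, 240) [ 0.53432228 -0.02717193  0.01638363]
(250, 245) [0.58820375 0.06195692 0.08373793]
(242, 250) [0.61865469 0.04534557 0.01308236]
(236, 184) [ 0.70585844 -0.09103947  0.07537861]
unit 3175 ((0.7143455743789673, 0.04094095900654793), (0.14461731910705566, 0.15558119118213654), 79.50593566894531) 0.09301548487818855
cartonA 534 ((0.5464790463447571, -0.08449804782867432), (0.06306299567222595, 0.06352648138999939), 75.10767364501953) 0.07196995261816574
B 235 ((0.5787966251373291, -0.2298964411020279), (0.04696337506175041, 0.051284514367580414), 4.3217291831970215) 0.04328670563329769
shelf 2438 ((0.5706073641777039, -0.02901485562324524), (0.2636636197566986, 0.16899654269218445), 79.56599426269531) 0.01357358594525729
```

View pics/crop0.png

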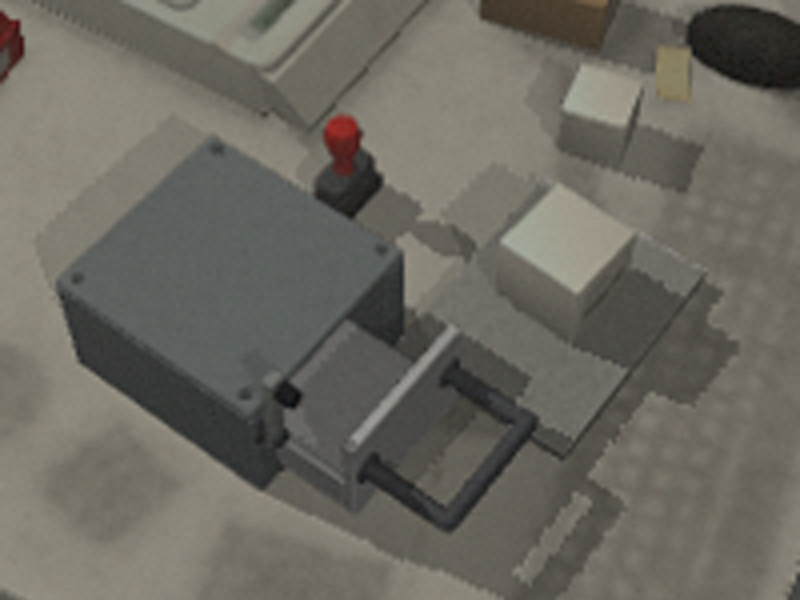

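The crop confirms A: its top is 63 x 63 mm at z 72 mm, on the shelf, while B is only about 47 mm with its top at z 44 mm. Next come the handle, panel, latch and bystanders in the unit's frame.

```bash
cat >> h.py <<'E'
try:
    UY=np.deg2rad(79.5-90); UO=np.array([0.7143455-.0775*np.cos(UY),0.040941-.0775*np.sin(UY)])
    ex=np.array([np.cos(UY),np.sin(UY)]); ey=np.array([-np.sin(UY),np.cos(UY)])
except Exception: pass
def U(W):
    d=W[...,:2]-UO
    return np.dstack([d@ex,d@ey,W[...,2]]) if W.ndim==3 else np.r_[d@ex,d@ey,W[2]]
def Wd(x,y): return UO+x*ex+y*ey
E
python3 - <<'E'
from h import *
import plant
print([k for k in dir(plant) if not k.startswith('_')], getattr(plant,'pinch_z',None))
print('UO',UO,'shelf',Wd(-.0695,-.138))
for n in ['scene','side']:
    u=U(np.load(n+'0.npy'))
    x,y,z=u[...,0],u[...,1],u[...,2]
    m=(x<-.05)&(x>-.3)&(abs(y)<.06)&(z>.05)&(z<.06)
    print(n,'handle',m.sum(),np.percentile(x[m],[2,50,98]),np.percentile(y[m],[2,50,98]))
    m=(x<0)&(x>-.2)&(abs(y)<.05)&(z>.077)&(z<.09)
    print('panel',m.sum(),np.percentile(x[m],[2,50,98]),np.percentile(y[m],[2,98]))
    m=(x<-.002)&(x>-.04)&(y>.0)&(y<.1)&(z>.098)
    print('latch',m.sum(),u[m].mean(0),u[m].max(0),u[m].min(0))
    m=(x<-.002)&(x>-.04)&(y>.0)&(y<.1)&(z>.06)
    print(np.round(u[m]*1000)[:50].astype(int).tolist())
    m=(z>.066)&(z<.08)&(abs(x+.065)<.05)&(abs(y+.155)<.05)
    print('carton',cv2.minAreaRect((u[m][:,:2]*1000).astype(np.float32)))
E
```

```text
['Unreachable', 'capture', 'finish_job', 'get_obs', 'pinch_z'] 0.0188
UO [0.63814324 0.05506425] shelf [ 0.54465853 -0.06795955]
scene handle 448 [-0.12004091 -0.09889671 -0.05522242] [-0.04463122  0.005422    0.04640733]
panel 156 [-0.05668331 -0.05302442 -0.04819837] [-0.04683288  0.04776701]
latch 79 [-0.01352248  0.06130036  0.11841835] [-0.00401219  0.06664297  0.12712461] [-0.02575866  0.05245589  0.0980359 ]
[[-5, 54, 125], [-5, 58, 126], [-8, 57, 127], [-9, 55, 126], [-10, 52, 123], [-6, 61, 127], [-7, 59, 124], [-8, 58, 124], [-11, 57, 126], [-13, 56, 127], [-6, 65, 127], [-6, 62, 125], [-8, 61, 125], [-10, 60, 124], [-12, 58, 125], [-12, 56, 122], [-14, 55, 122], [-6, 65, 123], [-8, 64, 124], [-10, 63, 125], [-11, 61, 123], [-12, 59, 122], [-14, 58, 123], [-16, 57, 122], [-17, 55, 122], [-4, 64, 116], [-8, 65, 121], [-10, 64, 122], [-12, 62, 121], [-16, 60, 123], [-17, 58, 121], [-20, 58, 125], [-21, 56, 123], [-22, 54, 121], [-4, 64, 113], [-9, 66, 119], [-11, 65, 121], [-13, 64, 120], [-15, 63, 122], [-17, 62, 122], [-20, 62, 125], [-22, 60, 125], [-24, 60, 126], [-24, 57
[... 696 characters left out ...]
9, 128], [-11, 58, 126], [-13, 56, 126], [-13, 53, 123], [-4, 61, 122], [-8, 63, 126], [-10, 62, 126], [-13, 63, 129], [-13, 60, 127], [-13, 57, 124], [-15, 56, 125], [-17, 56, 125], [-18, 54, 125], [-5, 62, 121], [-8, 63, 123], [-10, 62, 124], [-11, 60, 123], [-12, 59, 123], [-14, 59, 123], [-17, 59, 125], [-18, 57, 124], [-19, 56, 124], [-21, 55, 124], [-5, 63, 119], [-8, 63, 120], [-11, 64, 124], [-12, 62, 122], [-13, 60, 121], [-15, 60, 123], [-17, 59, 123], [-19, 59, 124], [-20, 57, 123], [-23, 58, 126], [-24, 56, 124], [-25, 54, 122], [-8, 63, 118], [-10, 63, 119], [-12, 63, 120]]
carton ((-65.75325012207031, -155.52474975585938), (65.11065673828125, 63.85346984863281), 85.34716796875)
```

```bash
python3 - <<'E'
from h import *
o=get_obs()
for n,p in dict(handle=(-.115,-.005),out=(-.196,-.005),pushstart=(-.0647,-.225),pushend=(-.0647,-.045),latch=(-.020,.085)).items():
    w=Wd(*p);print(n,w,(w-[.284,-.667])*1000)
print('ux',ex,'uy',ey)
E
```

```text
handle [0.52415775 0.07110506] [240.15775267 738.10506412]
out [0.44451411 0.08586614] [160.51410515 752.86614168]
pushstart [ 0.53352366 -0.15437746] [249.52365891 512.62253752]
pushend [0.56632605 0.02260842] [282.3260535  689.60842088]
latch [0.63396817 0.14228563] [349.96816618 809.28563088]
ux [ 0.98325491 -0.18223553] uy [0.18223553 0.98325491]
```

```bash
python3 -m creep '[{"offset":[130,370,20],"spin":56.4},{"offset":[130,370,20],"spin":56.4},{"offset":[130,370,20],"spin":56.4},{"offset":[130,370,20],"spin":56.4},{"offset":[130,370,20],"spin":56.4},{"offset":[130,370,20],"spin":56.4},{"offset":[130,370,20],"spin":56.4},{"offset":[130,370,20],"spin":56.4},{"offset":[130,370,20],"spin":56.4},{"offset":[130,370,20],"spin":56.4},{"offset":[240,738,0],"spin":56.4},{"offset":[240,738,0],"spin":56.4},{"offset":[240,738,0],"spin":56.4},{"offset":[240,738,0],"spin":56.4},{"offset":[240,738,0],"spin":56.4},{"offset":[240,738,0],"spin":56.4},{"offset":[240,738,0],"spin":56.4},{"offset":[240,738,0],"spin":56.4},{"offset":[240,738,0],"spin":56.4},{"offset":[240,738,0],"spin":56.4}]' 0.0 20
python3 - <<'E'
from h import *
o=get_obs();print(o['joints'],o['eef_pos'],o['tool_rot'],o['finger_gap'],o['ft_force'])
for n in ['scene','wrist']:
    c=capture(n);save(c,n+'1.png');W=world(c);np.save(n+'1.npy',W)
    u=U(W);x,y,z=u[...,0],u[...,1],u[...,2]
    m=(x<-.08)&(x>-.15)&(abs(y)<.035)&(z>.05)&(z<.06)
    if m.sum(): print(n,m.sum(),np.percentile(x[m],[2,50,98]),z[m].max(),np.percentile(y[m],[2,98]))
E
```

```text
time: 1.82
eef_pos: [0.5255, 0.0784, 0.2187]
tool_rot: [179.9, -0.2, 79.9]
ft_force: [-1.0, 0.1, -0.2]
finger_gap: 0.0465
[  2.79311306  22.53664136 -23.28666021 116.0238489   12.43886614
  43.63848228 -38.06071936] [0.52547647 0.07839125 0.21866676] [179.94919019  -0.21854632  79.87222909] 0.04649980600604364 [-0.99011753  0.10539875 -0.18158373]
scene 150 [-0.120517   -0.11519738 -0.09801255] 0.05887761863845649 [-0.03479077  0.03466162]
wrist 713 [-0.12056539 -0.11507115 -0.08525647] 0.058422755949806116 [-0.03295278  0.03463825]
```

View pics/wrist1.png

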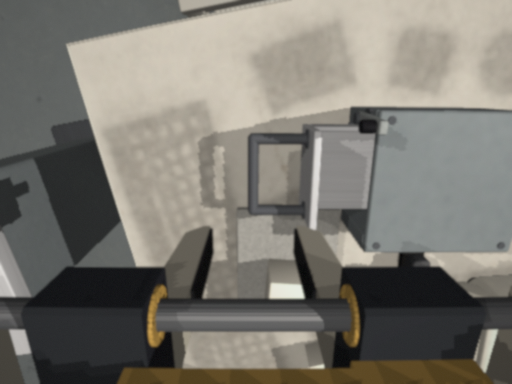

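```bash
python3 -m creep '[{"offset":[0,0,0],"spin":0},{"offset":[0,0,-30],"spin":0},{"offset":[0,0,-60],"spin":0},{"offset":[0,0,-90],"spin":0},{"offset":[0,0,-100],"spin":0},{"offset":[0,0,-100],"spin":0},{"offset":[0,0,-100],"spin":0}]'; python3 -c "
from h import *
o=get_obs();print(U(o['eef_pos']),o['tool_rot'])
c=capture('wrist');save(c,'wrist2.png')"
```

```text
time: 2.5
eef_pos: [0.5242, 0.0699, 0.119]
tool_rot: [-180.0, 0.0, 79.4]
ft_force: [0.3, -0.0, 0.2]
finger_gap: 0.0464
[-0.11477961 -0.00618071  0.11904403] [-1.79965537e+02  4.28202361e-02  7.93942673e+01]
```

The wrist view shows the handle bar at about (253,172), parallel to the unit front, with the open fingers at (190,265) and (315,265) lined up to straddle it. The TCP now reads -115 mm along the unit's x, so I can descend and pinch.

```bash
python3 -m creep '[{"offset":[0,0,-25],"spin":0},{"offset":[0,0,-50],"spin":0},{"offset":[0,0,-75],"spin":0},{"offset":[0,0,-86],"spin":0},{"offset":[0,0,-86],"spin":0},{"offset":[0,0,-86],"spin":0}]'; python3 -m creep '[{"offset":[0,0,0],"spin":0},{"offset":[0,0,0],"spin":0},{"offset":[0,0,0],"spin":0},{"offset":[0,0,0],"spin":0},{"offset":[0,0,0],"spin":0},{"offset":[0,0,0],"spin":0}]' -1 20; python3 -c "
from h import *
o=get_obs();print(U(o['eef_pos']),o['tool_rot'])
c=capture('wrist');save(c,'wrist3.png')"
```

```text
time: 3.05
eef_pos: [0.5249, 0.071, 0.0337]
tool_rot: [179.9, -0.0, 79.5]
ft_force: [0.5, 1.0, -0.5]
finger_gap: 0.0463
time: 3.55
eef_pos: [0.5243, 0.071, 0.0329]
tool_rot: [180.0, -0.0, 79.5]
ft_force: [-0.6, -0.7, 2.2]
finger_gap: 0.0113
[-0.11488554 -0.00509979  0.03291593] [ 1.79983239e+02 -1.02907344e-03  7.94748994e+01]
```

View pics/wrist3.png

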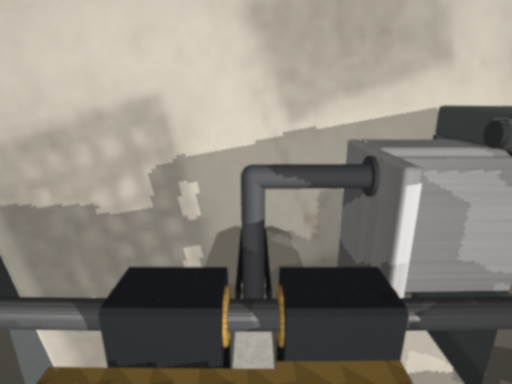

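The bar is pinched: the fingers are closed on it at (253,290), with a gap of 11 mm. Now I pull along the unit's -x.

```bash
python3 -m creep '[{"offset":[-6,1.1,0],"spin":0},{"offset":[-14,2.6,0],"spin":0},{"offset":[-22,4.1,0],"spin":0},{"offset":[-30,5.6,0],"spin":0},{"offset":[-38,7,0],"spin":0},{"offset":[-46,8.5,0],"spin":0},{"offset":[-54,10,0],"spin":0},{"offset":[-62,11.5,0],"spin":0},{"offset":[-68,12.6,0],"spin":0},{"offset":[-72,13.3,0],"spin":0},{"offset":[-75,13.9,0],"spin":0},{"offset":[-77,14.3,0],"spin":0},{"offset":[-79,14.6,0],"spin":0},{"offset":[-80,14.8,0],"spin":0},{"offset":[-81,15,0],"spin":0},{"offset":[-81,15,0],"spin":0},{"offset":[-81,15,0],"spin":0}]'; python3 -c "
from h import *
o=get_obs();print(U(o['eef_pos']),o['tool_rot'],ex@o['ft_force'][:2])"
```

```text
time: 5.02
eef_pos: [0.4463, 0.0853, 0.0329]
tool_rot: [179.7, -0.1, 79.3]
ft_force: [13.3, -7.7, -4.1]
finger_gap: 0.0109
[-0.19412827 -0.00520652  0.03290819] [ 1.79714885e+02 -6.57606951e-02  7.93256333e+01] 14.497938497921238
```

```bash
python3 -m creep '[{"offset":[1.5,-0.3,0],"spin":0},{"offset":[1.5,-0.3,0],"spin":0},{"offset":[1.5,-0.3,0],"spin":0},{"offset":[1.5,-0.3,0],"spin":0},{"offset":[1.5,-0.3,0],"spin":0},{"offset":[1.5,-0.3,25],"spin":0},{"offset":[1.5,-0.3,60],"spin":0},{"offset":[1.5,-0.3,100],"spin":0},{"offset":[1.5,-0.3,137],"spin":0},{"offset":[1.5,-0.3,137],"spin":0}]' 0.0; python3 -c "
from h import *
o=get_obs();print(U(o['eef_pos']),o['tool_rot'],o['ft_force'])
c=capture('scene');save(c,'scene4.png');u=U(world(c));x,y,z=u[...,0],u[...,1],u[...,2]
for n,m in dict(handle=(x<-.15)&(x>-.24)&(abs(y)<.03)&(z>.05)&(z<.06),panel=(x<-.05)&(x>-.2)&(abs(y)<.05)&(z>.077)&(z<.09)).items(): print(n,m.sum(),np.percentile(x[m],[2,50,98]))
m=(z>.066)&(z<.08)&(abs(x+.065)<.05)&(abs(y+.155)<.05)
print('carton',cv2.minAreaRect((u[m][:,:2]*1000).astype(np.float32)))
im=cv2.imread('pics/scene4.png');cv2.imwrite('pics/crop4.png',cv2.resize(im[150:300,150:350],None,fx=4,fy=4,interpolation=cv2.INTER_CUBIC))
"
```

```text
time: 5.85
eef_pos: [0.4466, 0.0866, 0.175]
tool_rot: [179.6, -0.2, 79.5]
ft_force: [0.3, -0.1, 0.3]
finger_gap: 0.0463
[-0.19410998 -0.00386096  0.17503263] [ 1.79591792e+02 -1.77896270e-01  7.94801400e+01] [ 0.29317025 -0.14098687  0.29848539]
handle 124 [-0.20000974 -0.1947258  -0.18845471]
panel 157 [-0.13566161 -0.13198002 -0.12726491]
carton ((-60.11179733276367, -149.68157958984375), (20.416776657104492, 27.302339553833008), 3.1028366088867188)
```

View pics/crop4.png

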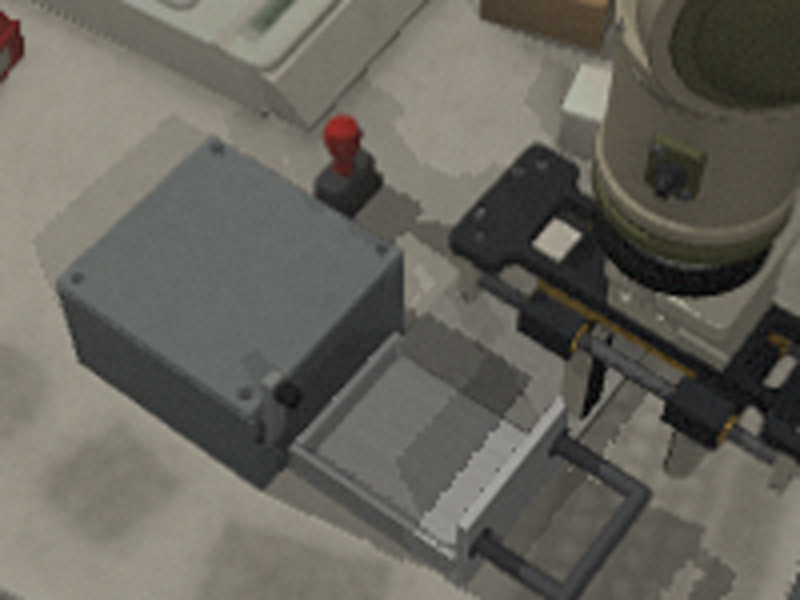

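Tray is at its stop (panel front at -135.7 mm; tray empty at crop (430,430)). Moving to the carton's right side.

```bash
python3 -m creep '[{"offset":[89,-240,0],"spin":0},{"offset":[89,-240,0],"spin":0},{"offset":[89,-240,0],"spin":0},{"offset":[89,-240,0],"spin":0},{"offset":[89,-240,0],"spin":0},{"offset":[89,-240,0],"spin":0},{"offset":[89,-240,0],"spin":0},{"offset":[89,-240,0],"spin":0},{"offset":[89,-240,0],"spin":0},{"offset":[89,-240,0],"spin":0},{"offset":[89,-240,-25],"spin":0},{"offset":[89,-240,-55],"spin":0},{"offset":[89,-240,-60],"spin":0},{"offset":[89,-240,-60],"spin":0}]' -0.57; python3 -c "
from h import *
o=get_obs();print(U(o['eef_pos']),o['tool_rot'],o['ft_force'])
c=capture('wrist');save(c,'wrist5.png')
c=capture('scene');u=U(world(c));save(c,'scene5.png');x,y,z=u[...,0],u[...,1],u[...,2]
m=(z>.066)&(z<.08)&(abs(x+.065)<.05)&(abs(y+.155)<.05)
print('carton',m.sum(),cv2.minAreaRect((u[m][:,:2]*1000).astype(np.float32)))
im=cv2.imread('pics/scene5.png');cv2.imwrite('pics/crop5.png',cv2.resize(im[150:300,180:380],None,fx=4,fy=4,interpolation=cv2.INTER_CUBIC))
"
```

```text
time: 7.07
eef_pos: [0.5323, -0.1523, 0.1083]
tool_rot: [-179.8, -0.0, 79.6]
ft_force: [0.2, 0.4, 0.1]
finger_gap: 0.0203
[-0.06629113 -0.2231476   0.10829727] [-1.79768128e+02 -2.12277091e-02  7.96479767e+01] [0.20192122 0.36758512 0.11587645]
carton 534 ((-64.93585205078125, -155.46652221679688), (65.5576171875, 63.11105728149414), 86.09172058105469)
```

View pics/wrist5.png

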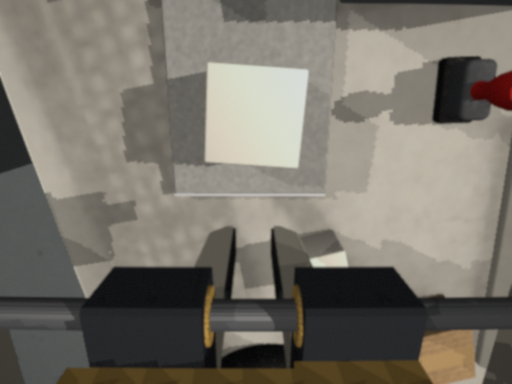

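View pics/crop5.png

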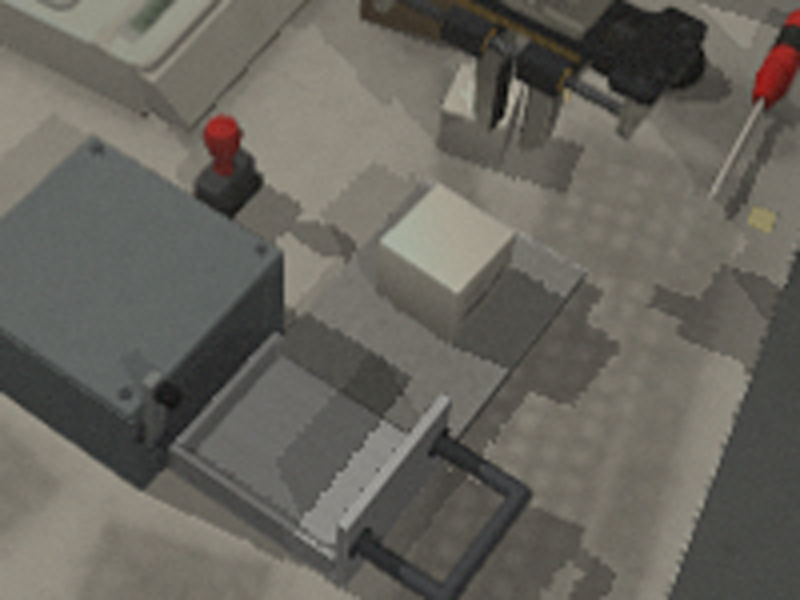

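The wrist view shows the carton at (256,115) on the shelf, in line with the fingers at (235,255) and (275,255). The path beside it is clear, with the small box at (330,250) out of the way. Lowering now.

```bash
python3 -m creep '[{"offset":[0,0,-25],"spin":0},{"offset":[0,0,-50],"spin":0},{"offset":[0,0,-70],"spin":0},{"offset":[0,0,-82],"spin":0},{"offset":[0,0,-82],"spin":0},{"offset":[2,10,-82],"spin":0},{"offset":[4,20,-82],"spin":0},{"offset":[4,20,-82],"spin":0}]'; python3 -c "
from h import *
o=get_obs();print(U(o['eef_pos']),o['tool_rot'],o['ft_force'])"
```

```text
time: 7.83
eef_pos: [0.5395, -0.1311, 0.0292]
tool_rot: [179.8, -0.1, 79.6]
ft_force: [1.1, 0.4, 0.1]
finger_gap: 0.0199
[-0.06307025 -0.20107482  0.02924328] [ 1.79832575e+02 -9.98242010e-02  7.96476016e+01] [1.11004009 0.42548436 0.14710485]
```

```bash
python3 -m creep '[{"offset":[0.2,1.2,0],"spin":0},{"offset":[0.4,2.4,0],"spin":0},{"offset":[0.7,3.6,0],"spin":0},{"offset":[0.9,4.8,0],"spin":0},{"offset":[1.1,6,0],"spin":0},{"offset":[1.3,7.2,0],"spin":0},{"offset":[1.6,8.4,0],"spin":0},{"offset":[1.8,9.6,0],"spin":0},{"offset":[2,11,0],"spin":0},{"offset":[2.4,13,0],"spin":0},{"offset":[2.8,15,0],"spin":0},{"offset":[3.2,17,0],"spin":0},{"offset":[3.7,20,0],"spin":0},{"offset":[4.2,23,0],"spin":0},{"offset":[4.8,26,0],"spin":0},{"offset":[5.4,29,0],"spin":0},{"offset":[5.9,32,0],"spin":0},{"offset":[6.5,35,0],"spin":0},{"offset":[7,38,0],"spin":0},{"offset":[7.6,41,0],"spin":0}]'; cat > chk.py <<'E'
from h import *
import sys
o=get_obs();print(U(o['eef_pos']),o['tool_rot'],o['ft_force'])
t=sys.argv[1]
c=capture('scene');u=U(world(c));save(c,t+'.png');x,y,z=u[...,0],u[...,1],u[...,2]
g=c['color'].astype(int)
m=(z>.064)&(z<.078)&(abs(x+.065)<.06)&(y>-.21)&(y<.06)&(g.min(-1)>120)
m=cv2.morphologyEx(m.astype(np.uint8),cv2.MORPH_OPEN,np.ones((3,3)))>0
print('carton',m.sum(),cv2.minAreaRect((u[m][:,:2]*1000).astype(np.float32)),u[m].min(0),u[m].max(0))
im=cv2.imread('pics/'+t+'.png');cv2.imwrite('pics/c'+t+'.png',cv2.resize(im[150:300,180:380],None,fx=4,fy=4,interpolation=cv2.INTER_CUBIC))
E
python3 chk.py s6
```

```text
time: 9.5
eef_pos: [0.5453, -0.093, 0.0276]
tool_rot: [-180.0, 0.0, 79.5]
ft_force: [-0.2, -0.1, 0.4]
finger_gap: 0.0199
[-0.06428625 -0.16245839  0.0276073 ] [-1.79999307e+02  2.40573148e-03  7.94823067e+01] [-0.16105705 -0.06500819  0.37286482]
carton 402 ((-66.5343246459961, -114.75624084472656), (51.3957405090332, 61.43206787109375), 89.63529205322266) [-0.09726155 -0.14043517  0.06813782] [-0.03571581 -0.08900378  0.075686  ]
```

View pics/cs6.png

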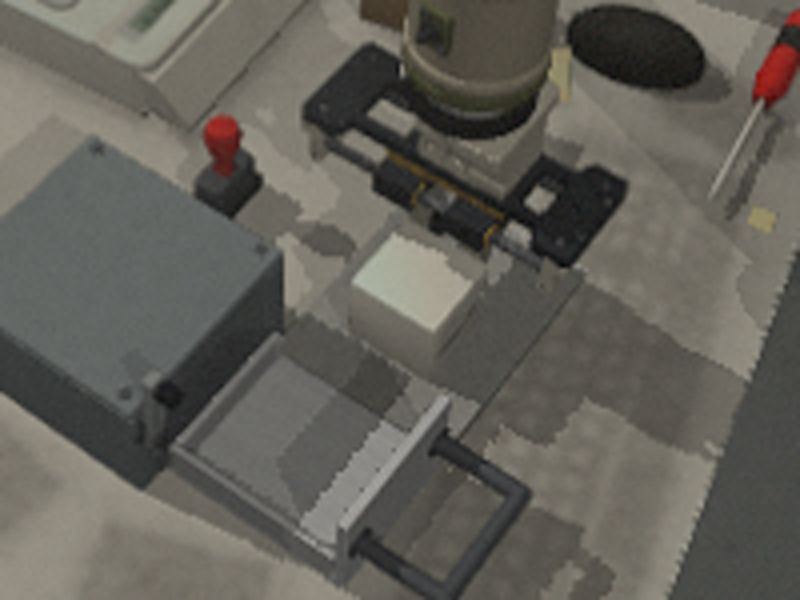

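The carton has squared up against both fingers (crop (415,290)) and left the shelf's middle; the force stays near zero. Continuing.

```bash
python3 -m creep '[{"offset":[0.3,1.5,0],"spin":0},{"offset":[0.8,4.5,0],"spin":0},{"offset":[1.4,7.5,0],"spin":0},{"offset":[1.9,10.5,0],"spin":0},{"offset":[2.5,13.5,0],"spin":0},{"offset":[3.1,16.5,0],"spin":0},{"offset":[3.6,19.5,0],"spin":0},{"offset":[4.2,22.5,0],"spin":0},{"offset":[4.7,25.5,0],"spin":0},{"offset":[5.3,28.5,0],"spin":0},{"offset":[5.8,31.5,0],"spin":0},{"offset":[6.4,34.5,0],"spin":0},{"offset":[7,37.5,0],"spin":0},{"offset":[7.5,40.5,0],"spin":0},{"offset":[8.1,43.5,0],"spin":0},{"offset":[8.6,46.5,0],"spin":0},{"offset":[9.2,49.5,0],"spin":0},{"offset":[9.7,52.5,0],"spin":0},{"offset":[10.2,55,0],"spin":0},{"offset":[10.4,56,0],"spin":0}]'; python3 chk.py s7
```

```text
time: 11.22
eef_pos: [0.5558, -0.0367, 0.0276]
tool_rot: [180.0, -0.0, 79.5]
ft_force: [0.9, -0.8, 0.1]
finger_gap: 0.0197
[-0.06427525 -0.10522152  0.02759548] [ 1.79999856e+02 -1.11377273e-02  7.95081343e+01] [ 0.94206758 -0.78293575  0.12879813]
carton 428 ((-66.39642333984375, -57.816707611083984), (62.087318420410156, 51.928070068359375), 1.8668168783187866) [-0.09750165 -0.08381403  0.06643865] [-0.03533222 -0.0318293   0.07528383]
```

View pics/cs7.png

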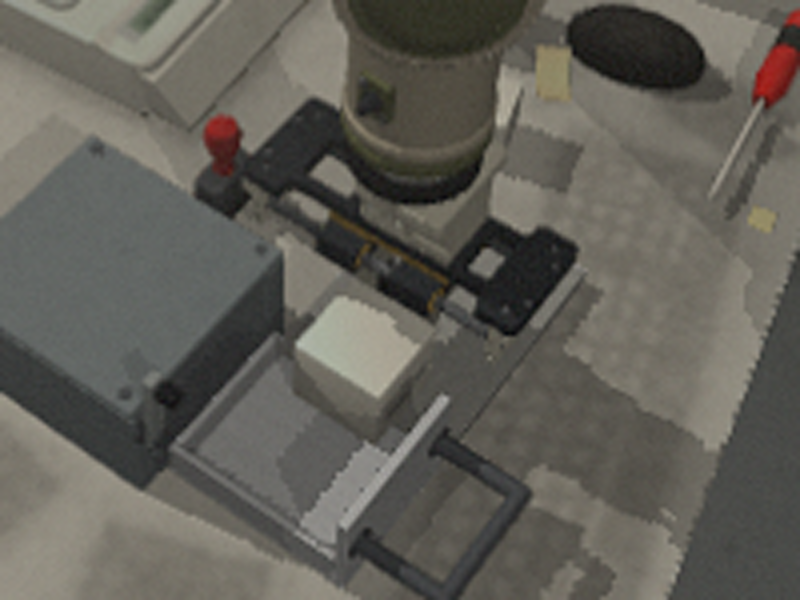

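The carton is now straddling onto the tray (crop (360,350)), upright and square. It needs about 57 mm more.

```bash
python3 -m creep '[{"offset":[0.3,1.5,0],"spin":0},{"offset":[0.8,4.5,0],"spin":0},{"offset":[1.4,7.5,0],"spin":0},{"offset":[1.9,10.5,0],"spin":0},{"offset":[2.5,13.5,0],"spin":0},{"offset":[3.1,16.5,0],"spin":0},{"offset":[3.6,19.5,0],"spin":0},{"offset":[4.2,22.5,0],"spin":0},{"offset":[4.7,25.5,0],"spin":0},{"offset":[5.3,28.5,0],"spin":0},{"offset":[5.8,31.5,0],"spin":0},{"offset":[6.4,34.5,0],"spin":0},{"offset":[7,37.5,0],"spin":0},{"offset":[7.5,40.5,0],"spin":0},{"offset":[8.1,43.5,0],"spin":0},{"offset":[8.6,46.5,0],"spin":0},{"offset":[9.2,49.5,0],"spin":0},{"offset":[9.7,52.5,0],"spin":0},{"offset":[10.2,55,0],"spin":0},{"offset":[10.4,56,0],"spin":0}]'; python3 chk.py s8
```

```text
time: 12.93
eef_pos: [0.5662, 0.0193, 0.0276]
tool_rot: [180.0, -0.0, 79.5]
ft_force: [0.5, -1.1, 0.9]
finger_gap: 0.0198
[-0.06421229 -0.04830254  0.02763427] [ 1.79995981e+02 -9.97627985e-03  7.95009855e+01] [ 0.47319589 -1.13846826  0.85790685]
carton 464 ((-66.46261596679688, -1.2776756286621094), (61.315574645996094, 51.323875427246094), 1.5157586336135864) [-0.09713792 -0.02703468  0.06732938] [-0.03576814  0.02461522  0.07474046]
```

View pics/cs8.png

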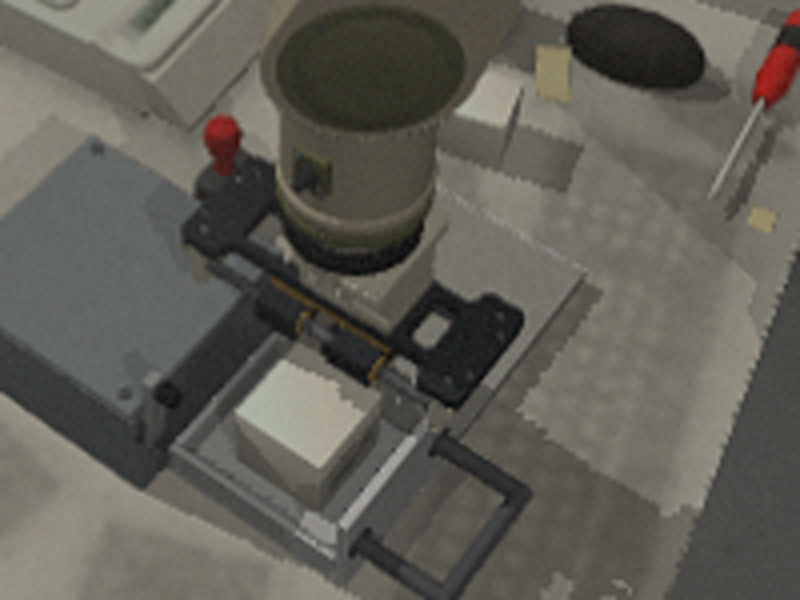

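The carton now stands on the tray (crop (310,430)). Its left face is at +25 mm, so its centre is at about -6 mm and its right face at -37 mm, inside the floor edge at -52 mm. I back off, rise, and check with an unobstructed view.

```bash
python3 -m creep '[{"offset":[-2,-10,0],"spin":0},{"offset":[-5,-30,0],"spin":0},{"offset":[-9,-50,0],"spin":0},{"offset":[-11,-60,10],"spin":0},{"offset":[-11,-60,40],"spin":0},{"offset":[-11,-60,75],"spin":0},{"offset":[-11,-60,110],"spin":0},{"offset":[-11,-60,142],"spin":0},{"offset":[-50,-30,142],"spin":0},{"offset":[-85,0,142],"spin":0},{"offset":[-105,30,142],"spin":0},{"offset":[-120,62,142],"spin":0},{"offset":[-120,62,142],"spin":0},{"offset":[-120,62,142],"spin":0},{"offset":[-120,62,142],"spin":0}]' 0.0; python3 chk.py s9; python3 -c "
from h import *
c=capture('side');u=U(world(c));save(c,'side9.png');x,y,z=u[...,0],u[...,1],u[...,2]
m=(z>.05)&(z<.06)&(x>-.24)&(x<-.15)&(abs(y)<.03);print('handle',np.percentile(x[m],[2,50,98]))"
```

```text
time: 14.23
eef_pos: [0.4464, 0.0798, 0.1697]
tool_rot: [180.0, 0.0, 79.5]
ft_force: [-0.2, -0.0, -0.4]
finger_gap: 0.0466
[-0.19301407 -0.01057725  0.16972773] [1.79970520e+02 2.98956888e-02 7.94712753e+01] [-0.19706848 -0.00457971 -0.43331241]
carton 602 ((-66.64218139648438, -6.8844451904296875), (61.63298797607422, 62.64508819580078), 0.36558571457862854) [-0.09762438 -0.03804511  0.06699132] [-0.03568055  0.02438388  0.07523122]
handle [-0.19994827 -0.19555715 -0.18868211]
```

View pics/cs9.png

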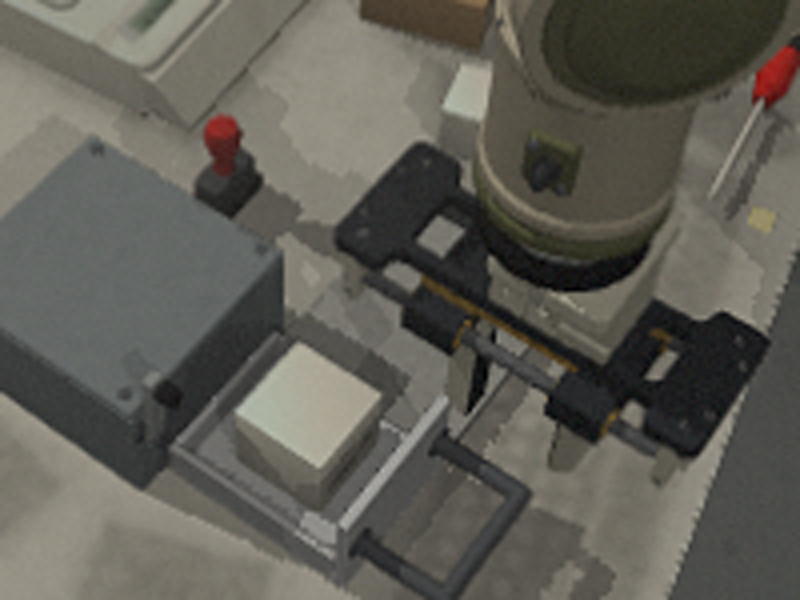

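The carton is wholly on the tray, centred at (-67, -7) mm and upright. I lower onto the handle at (520,495) and pinch it again.

```bash
python3 -m creep '[{"offset":[0,0,-30],"spin":0},{"offset":[0,0,-65],"spin":0},{"offset":[0,0,-95],"spin":0},{"offset":[0,0,-120],"spin":0},{"offset":[0,0,-137],"spin":0},{"offset":[0,0,-137],"spin":0},{"offset":[0,0,-137],"spin":0}]' && python3 -m creep '[{"offset":[0,0,0],"spin":0},{"offset":[0,0,0],"spin":0},{"offset":[0,0,0],"spin":0},{"offset":[0,0,0],"spin":0},{"offset":[0,0,0],"spin":0},{"offset":[0,0,0],"spin":0}]' -1 20; python3 -c "
from h import *
o=get_obs();print(U(o['eef_pos']),o['tool_rot'])"
```

```text
time: 14.92
eef_pos: [0.4459, 0.0796, 0.0319]
tool_rot: [-179.9, 0.1, 79.4]
ft_force: [-0.2, -0.2, 0.5]
finger_gap: 0.0466
time: 15.42
eef_pos: [0.4463, 0.0807, 0.0331]
tool_rot: [180.0, -0.0, 79.5]
ft_force: [1.1, -1.0, 4.0]
finger_gap: 0.0115
[-0.19332039 -0.00972715  0.03309614] [ 1.79956982e+02 -1.95869030e-02  7.94744353e+01]
```

```bash
python3 -m creep '[{"offset":[0.5,-0.1,0],"spin":0},{"offset":[1.5,-0.3,0],"spin":0},{"offset":[3,-0.6,0],"spin":0},{"offset":[5,-0.9,0],"spin":0},{"offset":[8,-1.5,0],"spin":0},{"offset":[11,-2,0],"spin":0},{"offset":[14,-2.6,0],"spin":0},{"offset":[17,-3.1,0],"spin":0},{"offset":[20,-3.7,0],"spin":0},{"offset":[23,-4.3,0],"spin":0},{"offset":[26,-4.8,0],"spin":0},{"offset":[29,-5.4,0],"spin":0},{"offset":[32,-5.9,0],"spin":0},{"offset":[35,-6.5,0],"spin":0},{"offset":[38,-7,0],"spin":0},{"offset":[41,-7.6,0],"spin":0},{"offset":[44,-8.2,0],"spin":0},{"offset":[47,-8.7,0],"spin":0},{"offset":[49,-9.1,0],"spin":0},{"offset":[50,-9.3,0],"spin":0}]'; python3 chk.py s10
```

```text
time: 17.08
eef_pos: [0.4964, 0.0715, 0.0331]
tool_rot: [180.0, -0.0, 79.5]
ft_force: [-2.1, 0.8, 6.6]
finger_gap: 0.0112
[-0.14238416 -0.0096233   0.03306228] [ 1.79967063e+02 -1.02832131e-02  7.94898458e+01] [-2.06582469  0.79030294  6.64374692]
carton 81 ((-34.14070129394531, 9.206798553466797), (21.095834732055664, 30.809419631958008), 9.99663257598877) [-0.04578704 -0.00527285  0.06810118] [-0.02325762  0.02417519  0.07381813]
```

View pics/cs10.png

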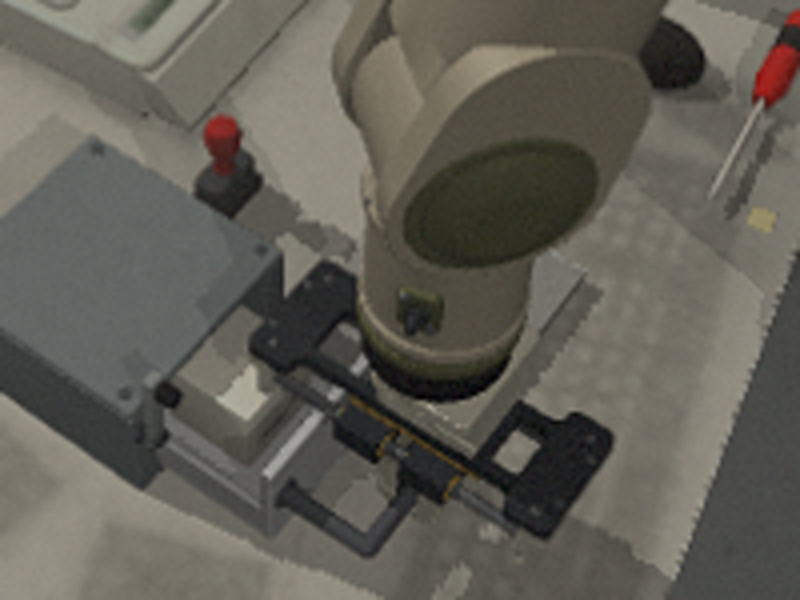

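The carton rides along with the tray (crop (245,390)), and the opening ahead is clear. Continuing.

```bash
python3 -m creep '[{"offset":[1,-0.2,0],"spin":0},{"offset":[3,-0.6,0],"spin":0},{"offset":[6,-1.1,0],"spin":0},{"offset":[9,-1.7,0],"spin":0},{"offset":[12,-2.2,0],"spin":0},{"offset":[15,-2.8,0],"spin":0},{"offset":[18,-3.3,0],"spin":0},{"offset":[21,-3.9,0],"spin":0},{"offset":[24,-4.5,0],"spin":0},{"offset":[27,-5,0],"spin":0},{"offset":[30,-5.6,0],"spin":0},{"offset":[33,-6.1,0],"spin":0},{"offset":[36,-6.7,0],"spin":0},{"offset":[39,-7.2,0],"spin":0},{"offset":[42,-7.8,0],"spin":0},{"offset":[45,-8.3,0],"spin":0},{"offset":[48,-8.9,0],"spin":0},{"offset":[51,-9.5,0],"spin":0},{"offset":[53,-9.8,0],"spin":0},{"offset":[54,-10,0],"spin":0}]'; python3 chk.py s11
```

```text
time: 18.8
eef_pos: [0.5504, 0.0617, 0.0331]
tool_rot: [180.0, -0.0, 79.5]
ft_force: [-1.4, 0.4, 6.8]
finger_gap: 0.0114
[-0.08745841 -0.00945686  0.03309287] [ 1.79967452e+02 -1.72908725e-02  7.94936945e+01] [-1.43217784  0.4171489   6.80692473]Traceback (most recent call last):
  File "chk.py", line 9, in <module>
    print('carton',m.sum(),cv2.minAreaRect((u[m][:,:2]*1000).astype(np.float32)),u[m].min(0),u[m].max(0))
                                                                                 ~~~~~~~~^^^
    return umr_minimum(a, axis, None, out, keepdims, initial, where)
ValueError: zero-size array to reduction operation minimum which has no identity
```

```bash
python3 -m creep '[{"offset":[1,-0.2,0],"spin":0},{"offset":[3,-0.6,0],"spin":0},{"offset":[6,-1.1,0],"spin":0},{"offset":[9,-1.7,0],"spin":0},{"offset":[12,-2.2,0],"spin":0},{"offset":[15,-2.8,0],"spin":0},{"offset":[18,-3.3,0],"spin":0},{"offset":[20,-3.7,0],"spin":0},{"offset":[22,-4.1,0],"spin":0},{"offset":[23.5,-4.4,0],"spin":0},{"offset":[25,-4.6,0],"spin":0},{"offset":[26,-4.8,0],"spin":0},{"offset":[27,-5,0],"spin":0},{"offset":[28,-5.2,0],"spin":0},{"offset":[29,-5.4,0],"spin":0},{"offset":[29.5,-5.5,0],"spin":0},{"offset":[30,-5.6,0],"spin":0},{"offset":[30,-5.6,0],"spin":0}]'; python3 -c "
from h import *
o=get_obs();print(U(o['eef_pos']),o['tool_rot'],ex@o['ft_force'][:2])
c=capture('scene');save(c,'s12.png');im=cv2.imread('pics/s12.png');cv2.imwrite('pics/cs12.png',cv2.resize(im[150:300,160:360],None,fx=4,fy=4,interpolation=cv2.INTER_CUBIC))"
```

```text
time: 20.35
eef_pos: [0.5784, 0.0566, 0.0331]
tool_rot: [-179.9, 0.0, 79.5]
ft_force: [-6.6, 1.7, 10.0]
finger_gap: 0.0115
[-0.05897678 -0.00935663  0.03306582] [-1.79871889e+02  2.47867833e-02  7.95417834e+01] -6.795227114880737
```

View pics/cs12.png

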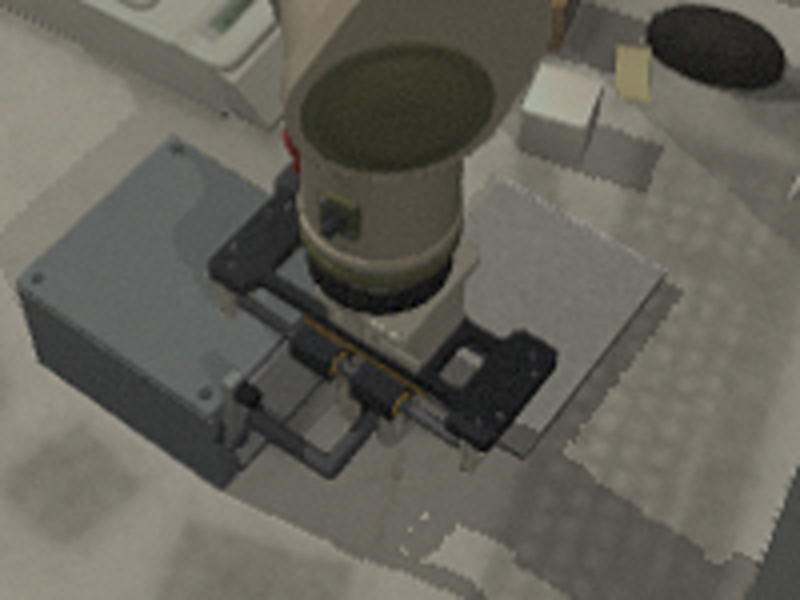

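The tray is fully shut: the handle is at -59.0 mm, 135 mm from the stop, and the push force rose to 6.8 N. I release and rise, then check the tray, the latch and any tall obstacles on the left.

```bash
python3 -m creep '[{"offset":[29.0,-5.4,0],"spin":0}]' >/dev/null --help 2>&1 | head -1; python3 -m creep '[{"offset":[0,0,0],"spin":0},{"offset":[0,0,0],"spin":0},{"offset":[0,0,0],"spin":0},{"offset":[0,0,0],"spin":0},{"offset":[0,0,30],"spin":0},{"offset":[0,0,65],"spin":0},{"offset":[0,0,100],"spin":0},{"offset":[0,0,140],"spin":0},{"offset":[0,0,170],"spin":0},{"offset":[0,0,170],"spin":0},{"offset":[0,0,170],"spin":0}]' 0.0; python3 -c "
from h import *
o=get_obs();print(o['time'],o['eef_pos'],U(o['eef_pos']),o['tool_rot'])
for n in ['scene','side']:
    c=capture(n);save(c,n+'13.png');W=world(c);u=U(W);x,y,z=u[...,0],u[...,1],u[...,2]
    m=(x<-.03)&(x>-.08)&(abs(y)<.03)&(z>.05)&(z<.06);print('handle',m.sum(),np.percentile(x[m],[2,50,98]) if m.sum() else '')
    m=(x<-.014)&(x>-.035)&(y>.0)&(y<.1)&(z>.09)&(z<.13);print('stud',m.sum(),np.percentile(u[m],[5,50,95],axis=0))
    m=(z>.1)&(z<.5)&(y>.075)&(y<.35)&(abs(x)<.3)
    print('tall',m.sum(), np.percentile(u[m],[2,50,98],axis=0) if m.sum() else '')
im=cv2.imread('pics/scene13.png');cv2.imwrite('pics/cs13.png',cv2.resize(im[150:300,160:360],None,fx=4,fy=4,interpolation=cv2.INTER_CUBIC))"
```

```text
time: 21.32
eef_pos: [0.5811, 0.0556, 0.2044]
tool_rot: [179.8, -0.0, 79.4]
ft_force: [-0.5, -0.1, -0.7]
finger_gap: 0.0464
21.3167 [0.58108574 0.05563005 0.20435384] [-0.05620518 -0.00984158  0.20435384] [ 1.79786495e+02 -4.68672945e-02  7.94379338e+01]
handle 113 [-0.0640232  -0.05962552 -0.05291826]
stud 32 [[-0.02536837  0.05538955  0.11625599]
 [-0.02112205  0.06069451  0.12258682]
 [-0.01499527  0.0649094   0.12441795]]
tall 6358 [[0.1163143  0.08036746 0.34083364]
 [0.14896259 0.1844956  0.42949777]
 [0.2103772  0.2546019  0.49750765]]
handle 144 [-0.06517639 -0.06085052 -0.05385952]
stud 45 [[-0.02588443  0.05374971  0.11707485]
 [-0.02092544  0.05996813  0.12244342]
 [-0.01502517  0.06274296  0.12500441]]
tall 7813 [[0.11615645 0.08082368 0.34183678]
 [0.14430208 0.19124468 0.4283141 ]
 [0.20923956 0.25419708 0.4973573 ]]
```

View pics/cs13.png

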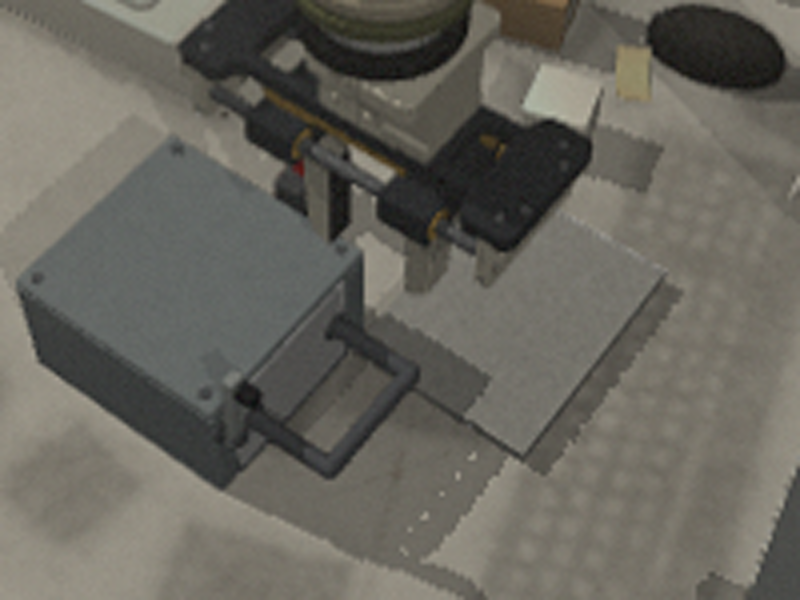

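The handle stayed put, so the tray is shut. The latch stands nearly upright, with its black stud at crop (245,393), which is unit (y 60, z 119) mm. Next I close the fingers and go to the left of the stud.

```bash
python3 -m creep '[{"offset":[25,50,0],"spin":0},{"offset":[50,97,0],"spin":0},{"offset":[50,97,0],"spin":0},{"offset":[50,97,0],"spin":0},{"offset":[50,97,0],"spin":0},{"offset":[50,97,-30],"spin":0},{"offset":[50,97,-60],"spin":0},{"offset":[50,97,-85],"spin":0},{"offset":[50,97,-97],"spin":0},{"offset":[50,97,-97],"spin":0},{"offset":[50,97,-97],"spin":0}]' -1; python3 -c "
from h import *
o=get_obs();print(U(o['eef_pos']),o['tool_rot'])
c=capture('side');save(c,'side14.png')
im=cv2.imread('pics/side14.png');cv2.imwrite('pics/cs14.png',cv2.resize(im[150:300,130:330],None,fx=4,fy=4,interpolation=cv2.INTER_CUBIC))"
```

```text
time: 22.33
eef_pos: [0.6297, 0.152, 0.1052]
tool_rot: [-179.9, 0.1, 79.4]
ft_force: [-0.1, -0.3, -0.4]
finger_gap: 0.0005
[-0.02600221  0.09373158  0.1051976 ] [-1.79913606e+02  6.47682450e-02  7.94435307e+01]
```

View pics/cs14.png

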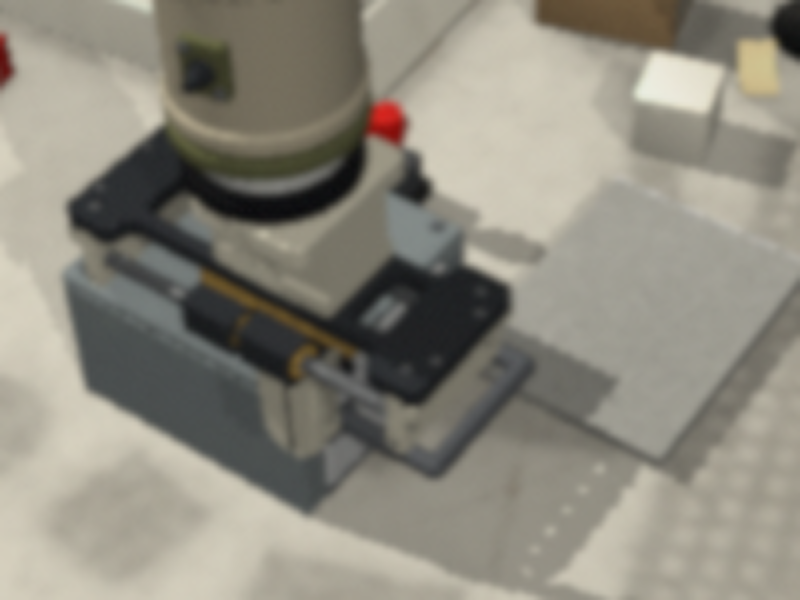

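The closed fingers (crop (300,415)) are left of the latch with clearance. Now I swing the bar to the right and down along its arc.

```bash
python3 -m creep '[{"offset":[-1.3,-7,0],"spin":0},{"offset":[-2.6,-13.8,0],"spin":0},{"offset":[-3,-16.5,0],"spin":0},{"offset":[-3.6,-19.7,0],"spin":0},{"offset":[-4.2,-23,0],"spin":0},{"offset":[-4.9,-26.5,0],"spin":0},{"offset":[-5.5,-30,-0.5],"spin":0},{"offset":[-6.2,-33.4,-1],"spin":0},{"offset":[-6.9,-37.4,-3],"spin":0},{"offset":[-7.7,-41.3,-6],"spin":0},{"offset":[-7.7,-41.3,-6],"spin":0}]'; python3 -c "
from h import *
o=get_obs();print(U(o['eef_pos']),o['tool_rot'],o['ft_force'])
for n in ['side','scene']:
  c=capture(n);save(c,n+'15.png')
  im=cv2.imread('pics/'+n+'15.png');cv2.imwrite('pics/c'+n+'15.png',cv2.resize(im[200:300,170:300],None,fx=6,fy=6,interpolation=cv2.INTER_CUBIC))"
```

```text
time: 23.3
eef_pos: [0.6218, 0.1102, 0.0988]
tool_rot: [-179.9, 0.1, 79.4]
ft_force: [-0.5, 0.2, 0.7]
finger_gap: 0.0004
[-0.02607246  0.05120093  0.09883539] [-1.79940369e+02  7.02764202e-02  7.94303293e+01] [-0.49707356  0.19436544  0.65753585]
```

View pics/cscene15.png

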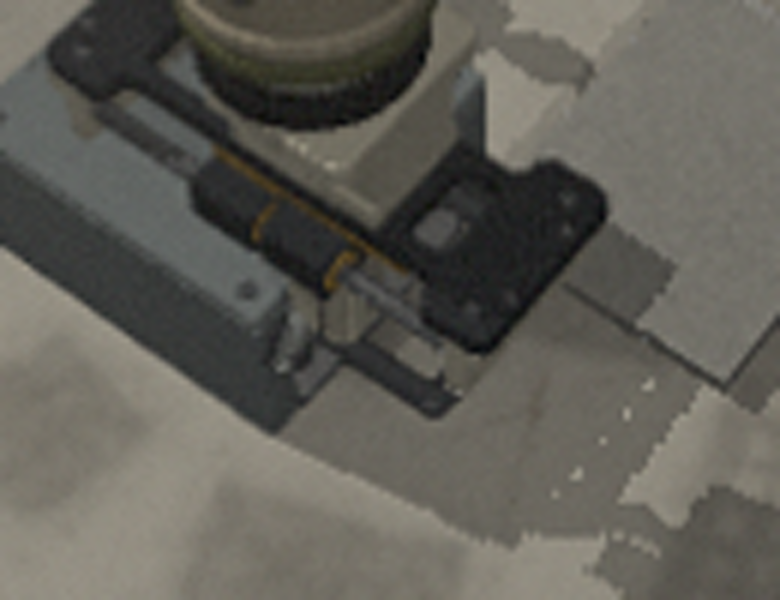

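The bar at crop (290,345) now leans to the right, ahead of the finger at (345,315). Continuing down the arc.

```bash
python3 -m creep '[{"offset":[-0.4,-2,-2],"spin":0},{"offset":[-0.7,-3.9,-4],"spin":0},{"offset":[-1,-5.5,-6],"spin":0},{"offset":[-1.3,-6.9,-8],"spin":0},{"offset":[-1.6,-8.5,-11],"spin":0},{"offset":[-1.8,-9.8,-14],"spin":0},{"offset":[-2.2,-11.8,-17],"spin":0},{"offset":[-2.4,-13,-19],"spin":0},{"offset":[-2.7,-14.7,-21],"spin":0},{"offset":[-2.7,-14.7,-23],"spin":0},{"offset":[-2.7,-14.7,-23],"spin":0}]'; python3 -c "
from h import *
o=get_obs();print(U(o['eef_pos']),o['tool_rot'],o['ft_force'])"
```

```text
time: 24.32
eef_pos: [0.6194, 0.0965, 0.0761]
tool_rot: [-180.0, 0.0, 79.5]
ft_force: [-0.7, -0.5, 0.0]
finger_gap: 0.0009
[-0.0259556   0.03733861  0.07611618] [-1.79963404e+02  2.72908855e-02  7.94672648e+01] [-0.67540877 -0.45848902  0.0104728 ]
```

Lifting off a little and moving over the stud, at y about 16 mm, for the final press and a look.

```bash
python3 -m creep '[{"offset":[0,0,15],"spin":0},{"offset":[0,0,30],"spin":0},{"offset":[-60,-50,90],"spin":0},{"offset":[-60,-100,120],"spin":0},{"offset":[-60,-150,120],"spin":0},{"offset":[-60,-200,120],"spin":0},{"offset":[-60,-200,120],"spin":0},{"offset":[-60,-200,120],"spin":0}]'; python3 -c "
from h import *
for n in ['scene','side']:
    c=capture(n);save(c,n+'16.png');W=world(c);u=U(W);x,y,z=u[...,0],u[...,1],u[...,2]
    m=(x<-.002)&(x>-.04)&(y>-.01)&(y<.09)&(z>.062)&(z<.14)
    print(n,m.sum(),u[m].max(0))
    for a in range(-5,75,8):
        k=m&(y*1000>=a)&(y*1000<a+8)
        if k.sum(): print(a,k.sum(),np.round(np.percentile(z[k],[50,95])*1000,1),np.round(x[k].min()*1000,1))
    im=cv2.imread('pics/'+n+'16.png');cv2.imwrite('pics/c'+n+'16.png',cv2.resize(im[190:290,170:300],None,fx=6,fy=6,interpolation=cv2.INTER_CUBIC))"
```

```text
time: 24.98
eef_pos: [0.5592, -0.1069, 0.1977]
tool_rot: [179.9, 0.1, 79.4]
ft_force: [-0.1, -0.6, -0.2]
finger_gap: 0.0004
scene 169 [-0.00213217  0.07128444  0.09039471]
3 2 [87.9 88.2] -11.1
11 31 [87.6 89.7] -26.0
19 26 [84.9 88.1] -24.7
27 17 [83.1 86.3] -12.9
35 16 [80.9 85.7] -12.1
43 15 [78.8 82.4] -12.4
51 18 [76.9 79. ] -13.8
59 29 [75.2 78.4] -15.3
67 15 [73. 78.] -14.5
side 238 [-0.00211757  0.07072148  0.0906963 ]
3 8 [88.2 90. ] -24.2
11 50 [87.3 89.8] -26.2
19 28 [84.9 87.9] -23.7
27 24 [81.9 85.9] -12.9
35 20 [81.3 83.9] -13.6
43 22 [80.  82.1] -13.5
51 30 [77.8 80.8] -15.4
59 42 [75.  79.8] -16.7
67 14 [73.9 75.9] -13.0
```

View pics/cscene16.png

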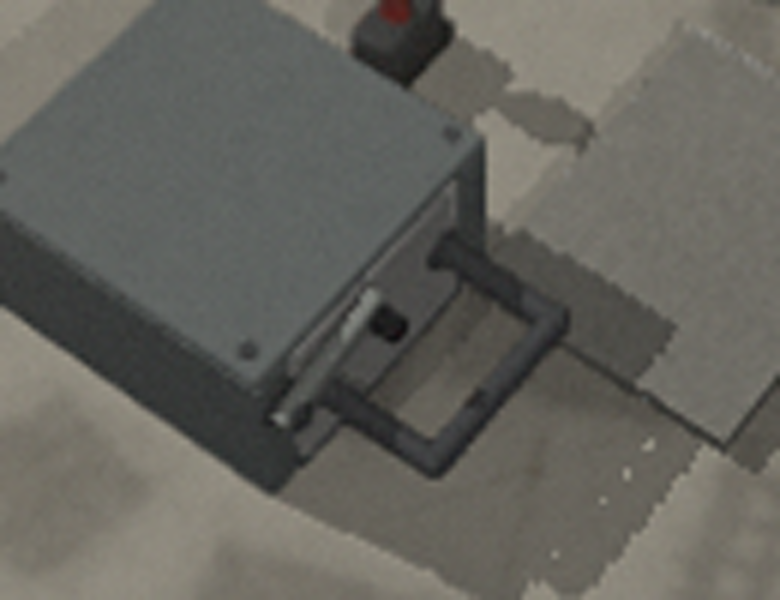

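The latch is about 15° short of level: its stud at crop (388,322) is still at z about 83 mm. I go above the stud and press it down to its stop.

```bash
python3 -m creep '[{"offset":[20,50,0],"spin":0},{"offset":[40,100,0],"spin":0},{"offset":[56,140,0],"spin":0},{"offset":[56,179,-20],"spin":0},{"offset":[56,179,-50],"spin":0},{"offset":[56,179,-80],"spin":0},{"offset":[56,179,-95],"spin":0},{"offset":[56,179,-100],"spin":0},{"offset":[56,179,-105],"spin":0},{"offset":[56,179,-109],"spin":0},{"offset":[56,179,-113],"spin":0},{"offset":[56,179,-116],"spin":0},{"offset":[56,179,-118],"spin":0},{"offset":[56,179,-120],"spin":0},{"offset":[56,179,-121],"spin":0},{"offset":[56,179,-121],"spin":0}]'; python3 -c "
from h import *
o=get_obs();print(U(o['eef_pos']),o['tool_rot'],o['ft_force'])"
```

```text
time: 26.42
eef_pos: [0.616, 0.0756, 0.076]
tool_rot: [180.0, 0.0, 79.5]
ft_force: [-1.0, -1.2, 3.0]
finger_gap: 0.0007
[-0.02549865  0.01615943  0.07599893] [1.79957580e+02 1.96116654e-03 7.94614896e+01] [-0.97309408 -1.24055513  3.02504565]
```

```bash
python3 -m creep '[{"offset":[0,0,-1],"spin":0},{"offset":[0,0,-2],"spin":0},{"offset":[0,0,-3],"spin":0},{"offset":[0,0,-3],"spin":0},{"offset":[0,0,-3],"spin":0}]'; python3 -c "
from h import *
o=get_obs();print(U(o['eef_pos']),o['ft_force'])"
```

```text
time: 26.83
eef_pos: [0.6162, 0.0755, 0.0747]
tool_rot: [179.9, 0.0, 79.5]
ft_force: [-3.8, -3.0, 20.6]
finger_gap: 0.0006
[-0.02533026  0.01613397  0.07469979] [-3.84057268 -3.04931291 20.55209519]
```

Force rose to 20 N at z 74.7 mm, which is the stop. I withdraw upward and check everything.

```bash
python3 -m creep '[{"offset":[0,0,5],"spin":0},{"offset":[0,0,25],"spin":0},{"offset":[0,0,60],"spin":0},{"offset":[0,0,95],"spin":0},{"offset":[-40,-50,130],"spin":0},{"offset":[-80,-90,130],"spin":0},{"offset":[-110,-130,130],"spin":0},{"offset":[-130,-170,130],"spin":0},{"offset":[-130,-210,130],"spin":0},{"offset":[-130,-250,130],"spin":0},{"offset":[-130,-280,130],"spin":0},{"offset":[-130,-280,130],"spin":0},{"offset":[-130,-280,130],"spin":0},{"offset":[-130,-280,130],"spin":0}]'; python3 -c "
from h import *
W0=np.load('scene0.npy')
for n in ['scene','side']:
    c=capture(n);save(c,n+'17.png');W=world(c);u=U(W);x,y,z=u[...,0],u[...,1],u[...,2]
    m=(x<-.002)&(x>-.04)&(y>-.01)&(y<.09)&(z>.062)&(z<.14)
    print(n,m.sum(),u[m].max(0))
    for a in range(-5,75,8):
        k=m&(y*1000>=a)&(y*1000<a+8)
        if k.sum(): print(a,k.sum(),np.round(np.percentile(z[k],[50,95])*1000,1))
    m=(x<-.03)&(x>-.08)&(abs(y)<.03)&(z>.05)&(z<.06);print('handle',m.sum(),np.percentile(x[m],[2,50,98]))
    im=cv2.imread('pics/'+n+'17.png');cv2.imwrite('pics/c'+n+'17.png',cv2.resize(im[120:300,150:390],None,fx=3.3,fy=3.3,interpolation=cv2.INTER_CUBIC))"
```

```text
time: 28.0
eef_pos: [0.4851, -0.2061, 0.2025]
tool_rot: [-180.0, 0.0, 79.2]
ft_force: [0.4, 0.3, -0.4]
finger_gap: 0.0004
scene 165 [-0.00208324  0.07109192  0.08060745]
3 12 [74.8 76.7]
11 28 [75.3 77.2]
19 22 [74.4 77.7]
27 15 [73.5 77. ]
35 17 [75.1 77.1]
43 12 [75.1 76.6]
51 17 [75.7 77.5]
59 26 [74.5 79.6]
67 16 [73.9 77.8]
handle 117 [-0.06411262 -0.05998054 -0.05295333]
side 231 [-0.00207764  0.07044108  0.09482618]
3 17 [75.4 78.3]
11 47 [74.7 77.7]
19 16 [75.6 78.7]
27 22 [75.7 78.3]
35 18 [74.9 78.4]
43 21 [76.1 78.8]
51 28 [75.7 79.1]
59 43 [76.1 82.1]
67 19 [71.6 77.6]
handle 144 [-0.06470162 -0.06066316 -0.05418048]
```

View pics/cscene17.png

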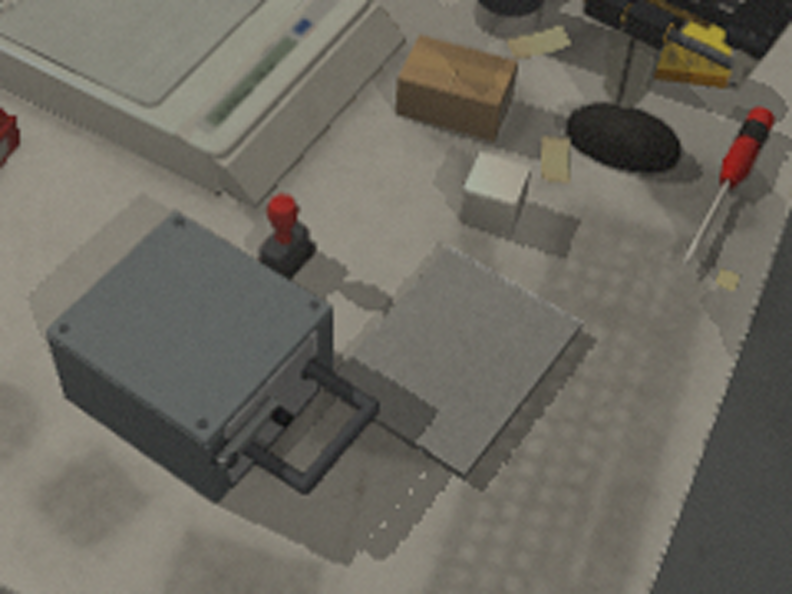

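View pics/cside17.png

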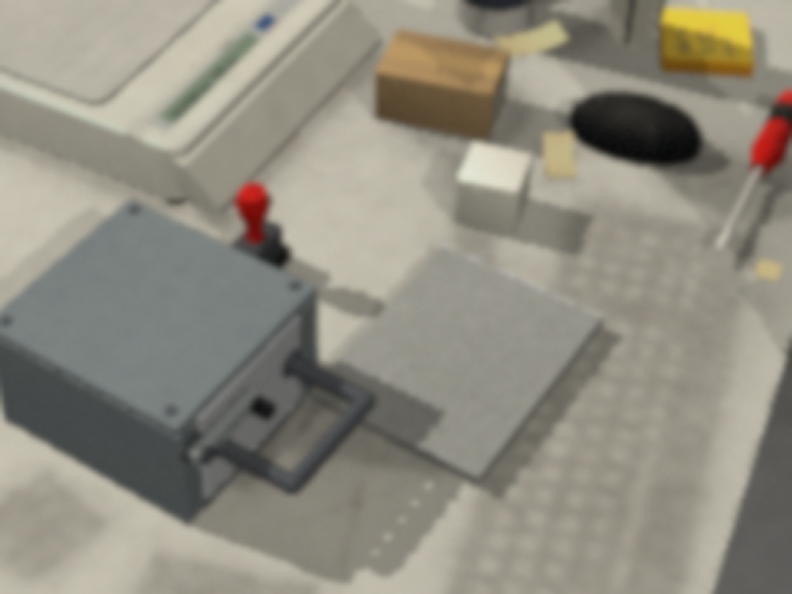

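Both views show the latch level across the tray front, with its stud at crop (282,413). Its top is at z about 75-77 mm all along. The handle is at the shut position, the shelf is empty, and the bystanders look unmoved. Handing in.

```bash
python3 -c "
from h import *
print(get_obs()['time']);print(finish_job())"
```

```text
28.1
the job is handed in; nothing more can be done
None
```

The job is done and was handed in at 28.1 s of the 67 s allowed.

- **Tray out:** I pinched the handle and pulled the tray to its stop (force rose to about 14 N; panel front at -136 mm).
- **Carton:** I pushed the larger carton sideways with both fingertips. It squared up against them, and wrist-force readings between pushes stayed under about 1.5 N. It stood wholly on the tray, centred at about (-67, -7) mm in the unit's frame.
- **Tray shut:** I slid the tray in until it stopped. The handle was then at -59 mm, 135 mm from full out. The push force rose to about 7 N at the stop.
- **Latch:** The first pass left it about 15° short of level, so I pressed the stud down to its stop, peaking at about 20 N. At the last look the bar's top was at z 75–77 mm all along, so it is level.

**Last checks:** The handle had not moved, the shelf was empty and the gripper was clear of everything. The bystanders looked unmoved, though I judged that by eye and did not measure them. I could not see the carton once the tray was shut. It rode steadily with the tray while it was still in view.

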